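Push the tart tin's base up and out on the upturned cup

TASK

Take the little steel tart tin apart: lower it upright over the upturned aluminium cup until the ring sits down around the cup on its dark foot, so that the cup pushes the loose red base up out of the ring. Leave the ring there, then take the red base from above and lay it flat on the round wooden board, wholly on it.

Things in the scene. Friction and masses are not known exactly. Their poses are not given: they have to be found in the camera images.
- ring_center (a point): Centre (half-way up, z axis up) of the ring of a fluted steel tart tin: loose, round, 66 to 68 mm outside diameter, 24 mm high, wall 3 mm, open at the bottom except for an inner lip 3 mm thick that leaves a 48 mm round opening. It starts upright on the marble (marble surface at z = 0), its centre 12 mm above it. It can be gripped across its outside from above. 90 g.
- base_center (a point): Centre (half-way up, z axis along its axis) of the tin's loose base: a plain red plastic disc, 56 mm diameter, 10 mm thick, 50 g, the same on both faces. It starts lying on the ring's lip inside the ring, 2 mm clear all round, its top 11 mm below the ring's rim, so it cannot be gripped there. It lifts freely out of the top of the ring.
- cup_top (a point): Centre of the flat top of a small aluminium cup that stands upside down, 57 mm above the marble, z axis up. It is fixed: the cup tapers from 28 mm diameter at the top to 34 mm at the bottom, and is riveted on a flat dark steel foot, 100 mm diameter and 5 mm thick, that cannot move. The tin's ring passes down around the cup and comes to rest on the foot; the base then rests on the cup's top, well above the ring.
- board_top (a point): Centre of the top face of a flat round wooden board, 150 mm diameter, 12 mm thick (top 12 mm above the marble), fixed, z axis up.
Things that resemble listed ones, but are neither listed nor needed, are in the scene too. Of the things shaped like the part that bears base_center, the red one is meant.

How it is judged:
By the outcome, as a careful person would: the job done as asked, in the order asked, and still so for the second after the job is handed in, with the robot touching nothing.
It also fails if it takes over 50 s, if anything falls off the work surface, if the arm or the gripper's body presses on something with over 40 N, if the wrist force passes 120 N, or if a joint passes its speed limit or range.

ROBOT

A 6-joint arm with a two-finger parallel gripper is mounted at the origin on the work surface. World frame = base frame: x ahead of the robot, y to its left, z up, the work surface at z = 0. Lengths are in m, angles in degrees, forces in N, time in s.
With the tool pointing down it reaches from about 0.4 to 0.825 m from the base axis. Payload 7 kg.
Tool frame: the origin (TCP) lies on the front face of the gripper's body, between the roots of the fingers; the fingertips stand 66 mm ahead of it and the grasp point (between the pads) lies 47 mm ahead of it; z points along the fingers, y is the line along which they close (so a half turn about z gives the same grasp; the last joint's range is limited). The gripper opens to 88 mm and grips with 3 to 60 N. Pads are 19 mm wide; open, the fingers measure 130 mm over their backs; the gripper's body (78 mm by 193 mm) begins 47 mm behind the grasp point.
Start: joints at [-52.477, 20.546, 0.682, 0, -70.136, -16.507], TCP at [0.242, -0.63, 0.292] pointing down, gripper open.
Joint ranges: [-176.03, 176.03], [-82.01, 121.73], [-58.28, 71.71], [-173.87, 95.51], [-174.79, -0.11], [-173.66, 173.66]. Speed limits (degrees/s): [136.94, 136.94, 172.46, 180, 180, 180].

INTERFACE

Orientations are given as [roll, pitch, yaw] about the fixed x, y, z axes, in that order (R = Rz(yaw) Ry(pitch) Rx(roll)).
In Python, from plant import ctrl gives the robot as it stands.
- The arm moves only by the tool send_rows, never from a script. Its argument "deltas" is a list of rows, each a list of 2 entries, a list of its own where there are three numbers: the shift along the tool's x, y, z each as a share of 800 mm, from -1 to 1, then the turn about the tool's z as a share of 90 degrees, from -1 to 1. A call has exactly 5 rows; each row is the pose to reach, as a shift and turn from the pose commanded when the call began, along the tool's axes at that moment; what a row does not reach only later rows make up. A row lasts 1/12 s, in which the tool goes at most 41.7 mm and 7.16 degrees, less where a joint would pass 70% of its speed; a pose out of reach is approached as far as the arm can. A call with a number of a shift or a turn outside -1 to 1 is refused whole. A call with a gripper value outside its range is refused whole. "gripper" is the opening, from 0 (shut) to 1 (fully open), set as the call begins (left out, the last holds). The fingers move at their own pace and stop on an object; the grip force is fixed at half the most. Time passes only in rows, so rows that repeat a pose let the fingers close, or fill a call up. It gives the time, the measured TCP pose, the force, the opening and the grip force at its end, in the units of the state.
- ctrl.get_obs(): the state, without advancing time (a new reading comes with each control period).
- ctrl.snapshot(name): name is "side" or "top" or "wrist"; returns a dict with "color" (400x640x3 uint8, red, green, blue), "vertical_fov" (degrees; the focal length in pixels is half the picture's height over the tangent of half this angle, whatever the lens; pixels are square), "cx", "cy" (the principal point, pixels), "k1" (the pictures are not rectified: a ray, as slopes to the right and down, at radius r is drawn at 1 + k1 r^2 times it, then the intrinsics apply), "rvec" (rotation vector, rad) and "tvec" (3), from world to camera coordinates, as OpenCV has them. Camera axes: x right, y down, z forward; pixel columns grow to the right and rows downward; lengths in m; the calibration is good to about 2 mm. A picture is of the moment at which its call begins. There is no depth.
- ctrl.close_job(): hands the job in; it is judged then, once.
Trained networks look in a picture, given as the dict that the camera call returned (one of the last four; its "shot" number tells which), for a name from the list of things; names that differ only in an ending like _2 or _b are one class to them, and where a whole thing is asked for, a point or a joint stands for the part that bears it (a point fixed in the world has none). Each returns a list of dicts, best first, with "conf" (0 to 1); they miss things now and then, are a little off and sometimes report something else, mostly with a low value. They report only what shows in the picture. A call takes as long as a camera call. They do not tell look-alikes from the thing itself.
- ctrl.boxes_of(picture, thing): "xy" ([column, row] as shares, 0 to 1, of the picture: columns of its width, rows of its height, amid what is visible of it).
- ctrl.cut_out(picture, thing): "pixels" (400x640 bool, what is visible of it) and "xy" ([column, row] as shares, 0 to 1, of the picture: columns of its width, rows of its height, amid what is visible of it).
The state is a dict: "clock": time; "joint_pos": joint angles; "qvel": joint speeds; "tau": joint torques, N m; "tool_pos": TCP position; "orientation": TCP orientation; "force": force on the tool from outside, world axes, zero at the start; "moment": the same for the moment, N m; "opening": finger opening in m; "gripper_force": force on a finger pad.
Only numpy, scipy, OpenCV 4.12 (cv2) and the standard library are available. Lean on these libraries where they do the work, as an engineer would, in place of code of your own. Each camera call takes 0.05 s, during which the arm holds its last target. There are 200 camera calls.

## Working session

There is one attempt and no reset: what is moved stays moved. The work goes in short steps, Python scripts to look and compute and a tool call to move; the robot and the scene stay as the last step left them, time stands still between calls to the robot, and variables do not carry over. Pictures are saved under pics/ and viewed, at most 10 in all, crops included, and the job is handed in when it is done.

Besides the shell and the picture viewer there is one more tool, called after "Call:" by a JSON object that holds its "method" and its "body", one argument or row to a line. send_rows: Moves the arm, as the interface text tells. Shift numbers are shares of 800 mm and turn numbers shares of 90 degrees, none past 1 either way. Its arguments: {"type":"object","properties":{"deltas":{"type":"array","items":{"type":"array"}},"gripper":{"type":"number"}},"required":["deltas"]}

```bash
mkdir -p pics
cat > h.py <<'E'
import numpy as np, cv2
from plant import ctrl
from scipy.spatial.transform import Rotation as R
def rays(p,uv):
    f=200/np.tan(np.radians(p["vertical_fov"])/2)
    K=np.array([[f,0,p["cx"]],[0,f,p["cy"]],[0,0,1.]])
    uv=np.atleast_2d(np.float64(uv))
    n=cv2.undistortPoints(uv[:,None],K,np.array([p["k1"],0,0,0.]))[:,0]
    M=cv2.Rodrigues(np.float64(p["rvec"]))[0]; t=np.float64(p["tvec"]).ravel()
    return -M.T@t, np.c_[n,np.ones(len(n))]@M
def at_z(p,uv,z):
    c,d=rays(p,uv); return c+d*((z-c[2])/d[:,2])[:,None]
def proj(p,X):
    f=200/np.tan(np.radians(p["vertical_fov"])/2)
    K=np.array([[f,0,p["cx"]],[0,f,p["cy"]],[0,0,1.]])
    return cv2.projectPoints(np.float64(np.atleast_2d(X)),np.float64(p["rvec"]),np.float64(p["tvec"]),K,np.array([p["k1"],0,0,0.]))[0][:,0]
def save(p,name): cv2.imwrite("pics/"+name,p["color"][...,::-1])
E
python3 - <<'E'
from h import *
o=ctrl.get_obs(); print({k:np.round(o[k],3) for k in("clock","tool_pos","orientation","opening")})
Z=dict(ring_center=.024,base_center=.013,cup_top=.057,board_top=.012)
ps=[]
for n in("top","side"):
    p=ctrl.snapshot(n); save(p,n+"1.png"); ps.append(p["color"])
    print(n,np.round(rays(p,[[320,200]])[0],3))
    for k,z in Z.items():
        for d in ctrl.cut_out(p,k)[:5]:
            uv=np.array(d["xy"])*[640,400]
            print(n,k,round(d["conf"],2),uv.round(1),at_z(p,uv,z)[0].round(4),d["pixels"].sum())
E
```

```text
{'clock': np.float64(0.0), 'tool_pos': array([ 0.242, -0.63 ,  0.291]), 'orientation': array([ 1.79902e+02, -8.00000e-03, -1.58990e+02]), 'opening': np.float64(0.088)}
top [ 0.536 -0.02   0.902]
top base_center 0.78 [333.5 267.5] [ 0.4873 -0.0199  0.013 ] 557
top base_center 0.73 [342.3 151.9] [ 0.7305 -0.0443  0.013 ] 523
top base_center 0.71 [280.8 227.8] [0.5719 0.0888 0.013 ] 505
top base_center 0.61 [331.3 207.8] [ 0.6116 -0.0182  0.013 ] 544
top cup_top 0.58 [215.7 228.4] [0.5714 0.2159 0.057 ] 1662
top cup_top 0.53 [317.3 217.7] [0.5887 0.0101 0.057 ] 49
top board_top 0.62 [442.3 210.3] [ 0.601  -0.2506  0.012 ] 4029
side [0.453 0.534 0.474]
side ring_center 0.9 [327.4 222.2] [0.5992 0.005  0.024 ] 625
side base_center 0.91 [389.3 234. ] [ 0.4864 -0.0091  0.013 ] 579
side base_center 0.85 [274.1 206.5] [ 0.7179 -0.0236  0.013 ] 425
side base_center 0.83 [331.3 266.9] [0.5646 0.1009 0.013 ] 685
side base_center 0.67 [327.9 218.1] [ 0.6054 -0.02    0.013 ] 302
side cup_top 0.59 [304.1 334.4] [0.5552 0.2626 0.057 ] 3637
side cup_top 0.5 [357.8 163.9] [ 0.5811 -0.162   0.057 ] 1807
side board_top 0.87 [358.6 165.5] [ 0.5917 -0.2305  0.012 ] 1843
```

View pics/top1.png

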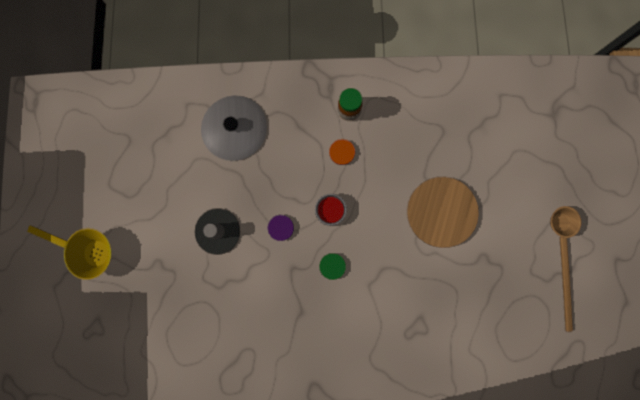

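View pics/side1.png

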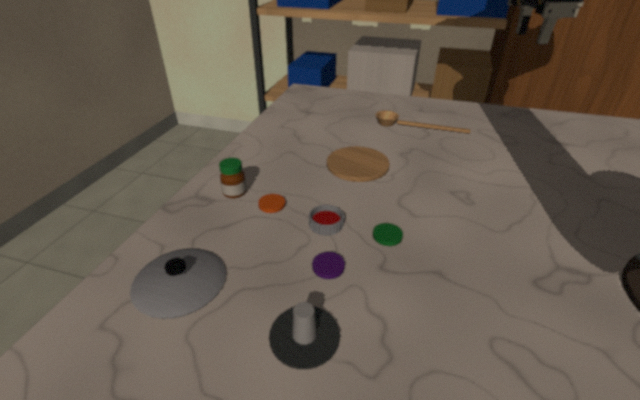

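The top view shows the red base inside the steel ring at (331,209), and the aluminium cup on its dark foot at (217,231) with its top near (210,230). The wooden board is at (443,212). The side view agrees: ring (327,221), cup (304,325), board (358,163).

These could be mistaken for the base: orange disc (342,152), purple disc (281,228), green disc (333,266) and the jar's green lid (350,99). The red one in the ring at (331,209) fits the description. I'll now measure by colour and check a close crop.

```bash
cat > m.py <<'E'
from h import *
p=ctrl.snapshot("top"); q=ctrl.snapshot("side")
def blobs(p,mask,win):
    m=np.zeros((400,640),np.uint8); x0,x1,y0,y1=win; m[y0:y1,x0:x1]=mask[y0:y1,x0:x1]
    n,l,s,c=cv2.connectedComponentsWithStats(m); i=1+np.argmax(s[1:,4]); 
    cn=max(cv2.findContours((l==i).astype(np.uint8),0,1)[0],key=len)
    return c[i],s[i],cv2.fitEllipse(cv2.convexHull(cn))
def red(p):
    c=p["color"].astype(int); return (c[...,0]>90)&(c[...,1]<40)&(c[...,2]<45)
def dark(p): return p["color"].max(-1)<62
def wood(p):
    c=p["color"].astype(int); return (c[...,0]-c[...,2]>45)&(c[...,1]>60)
for nm,pp,mk,win,z in(("red top",p,red,(300,365,180,240),.013),("red side",q,red,(300,350,200,240),.013),
  ("foot top",p,dark,(185,250,200,262),.005),("foot side",q,dark,(260,350,290,375),.005),
  ("board top",p,wood,(395,490,170,255),.012),("board side",q,wood,(315,400,140,185),.012)):
    c,s,e=blobs(pp,mk(pp),win)
    print(nm,c.round(1),s,np.round(e[0],1),np.round(e[1],1),at_z(pp,[c,e[0]],z).round(4).tolist())
a=cv2.resize(p["color"][180:260,180:370],None,fx=4,fy=4,interpolation=2)
b=cv2.resize(q["color"][190:375,250:370],None,fx=2.5,fy=2.5,interpolation=2)
save({"color":a},"ct.png")
E
python3 m.py
```

```text
red top [332.5 209.2] [323 197  21  26 408] [332.5 209.2] [20.6 25. ] [[0.6087, -0.0206, 0.013], [0.6087, -0.0205, 0.013]]
red side [326.1 217.4] [314 211  26  13 250] [326.1 217.4] [12.4 25.1] [[0.6093, -0.021, 0.013], [0.6093, -0.0212, 0.013]]
foot top [218.4 231.1] [ 195  209   46   45 1465] [217.5 231. ] [44.7 45.8] [[0.5678, 0.2245, 0.005], [0.5679, 0.2264, 0.005]]
foot side [304.8 340. ] [ 270  306   70   63 2685] [304.4 336.4] [63.1 70. ] [[0.5643, 0.2367, 0.005], [0.5665, 0.2315, 0.005]]
board top [442.4 211.8] [ 407  177   71   71 3917] [442.4 211.8] [69.8 71.1] [[0.5979, -0.2507, 0.012], [0.5979, -0.2507, 0.012]]
board side [357.5 163.6] [ 327  147   62   35 1690] [357.5 163.6] [34.8 61.4] [[0.596, -0.2382, 0.012], [0.5961, -0.2385, 0.012]]
```

View pics/ct.png

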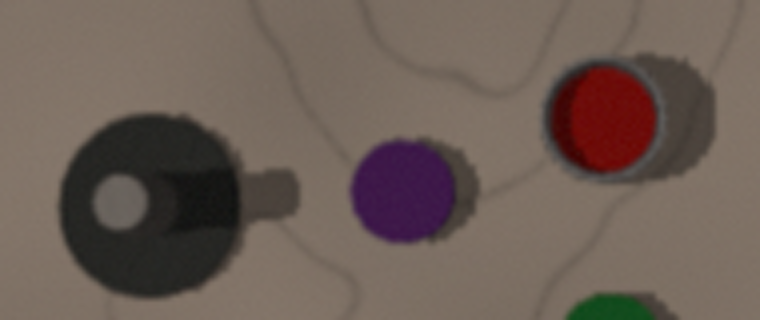

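The crop confirms it: red disc inside the steel ring (outline centre about (331,210)), and the cup top at about (210,230.5) on the dark foot centred at (217.5,231). Next I move above the ring, about 0.365 m in x and 0.612 m in y.

Call:
{"method": "send_rows", "body": {
  "deltas": [
    [[-0.035, 0.0275, 0], 0],
    [[-0.07, 0.055, 0], 0],
    [[-0.105, 0.0825, 0], 0],
    [[-0.14, 0.11, 0], 0],
    [[-0.175, 0.1375, 0], 0]
  ],
  "gripper": 1
}}

```text
clock: 1.02
tool_pos: [0.3337, -0.4758, 0.2923]
orientation: [-180.0, 0.0, -159.0]
force: [0.5, 0.5, -0.2]
opening: 0.0877
gripper_force: 0.0
```

Call:
{"method": "send_rows", "body": {
  "deltas": [
    [[-0.035, 0.0275, 0], 0],
    [[-0.07, 0.055, 0], 0],
    [[-0.105, 0.0825, 0], 0],
    [[-0.14, 0.11, 0], 0],
    [[-0.175, 0.1375, 0], 0]
  ]
}}

```text
clock: 1.43
tool_pos: [0.4251, -0.3227, 0.2925]
orientation: [-180.0, 0.0, -159.0]
force: [1.1, -0.7, 0.5]
opening: 0.0878
gripper_force: 0.0
```

Call:
{"method": "send_rows", "body": {
  "deltas": [
    [[-0.035, 0.0275, 0], 0],
    [[-0.07, 0.055, 0], 0],
    [[-0.105, 0.0825, 0], 0],
    [[-0.14, 0.11, 0], 0],
    [[-0.175, 0.1375, 0], 0]
  ]
}}

```text
clock: 1.85
tool_pos: [0.5164, -0.1697, 0.2926]
orientation: [-180.0, 0.0, -159.0]
force: [0.7, -0.5, 0.1]
opening: 0.0875
gripper_force: 0.0
```

Call:
{"method": "send_rows", "body": {
  "deltas": [
    [[-0.035, 0.0275, 0], 0],
    [[-0.07, 0.055, 0], 0],
    [[-0.105, 0.0825, 0], 0],
    [[-0.14, 0.11, 0], 0],
    [[-0.175, 0.1375, 0], 0]
  ]
}}

```text
clock: 2.27
tool_pos: [0.6077, -0.0168, 0.2925]
orientation: [-180.0, 0.0, -159.0]
force: [0.8, -0.9, -0.5]
opening: 0.0881
gripper_force: 0.0
```

```bash
cat > w.py <<'E'
from h import *
import sys
o=ctrl.get_obs(); print({k:np.round(o[k],4) for k in("clock","tool_pos","orientation","opening","force")})
p=ctrl.snapshot("wrist"); save(p,sys.argv[1]+".png")
import pickle; pickle.dump(p,open("last.pkl","wb"))
for k,z in dict(ring_center=.024,base_center=.013,cup_top=.057,board_top=.012).items():
    for d in ctrl.cut_out(p,k)[:3]:
        uv=np.array(d["xy"])*[640,400]
        cn=max(cv2.findContours(d["pixels"].astype(np.uint8),0,1)[0],key=len)
        e=cv2.fitEllipse(cv2.convexHull(cn)) if len(cn)>5 else (uv,(0,0))
        print(k,round(d["conf"],2),uv.round(1),np.round(e[0],1),np.round(e[1],1),at_z(p,[uv,e[0]],z).round(4).tolist())
E
python3 w.py w1
```

```text
{'clock': np.float64(2.2667), 'tool_pos': array([ 0.6077, -0.0168,  0.2925]), 'orientation': array([-1.799937e+02,  3.660000e-02, -1.589714e+02]), 'opening': np.float64(0.0881), 'force': array([ 0.755 , -0.8765, -0.5365])}
ring_center 0.66 [322.7 187.2] [321.3 165. ] [60.7 62.1] [[0.628, -0.0077, 0.024], [0.6057, -0.018, 0.024]]
base_center 0.92 [320.7 164.6] [321.4 163.5] [50.2 50.7] [[0.6077, -0.0179, 0.013], [0.6063, -0.0177, 0.013]]
base_center 0.79 [421.3 169.2] [420.8 167.9] [47.5 49.8] [[0.5723, 0.0878, 0.013], [0.5712, 0.0867, 0.013]]
base_center 0.69 [265.2 247.1] [263.7 249.1] [44.4 45.8] [[0.7243, -0.0436, 0.013], [0.7274, -0.0445, 0.013]]
cup_top 0.91 [522.2 201.1] [525.1 204. ] [75.8 85.7] [[0.5598, 0.1841, 0.057], [0.5614, 0.1887, 0.057]]
board_top 0.65 [119.7  76.6] [120.   75.7] [133.  149.6] [[0.5949, -0.2495, 0.012], [0.5939, -0.2494, 0.012]]
```

View pics/w1.png

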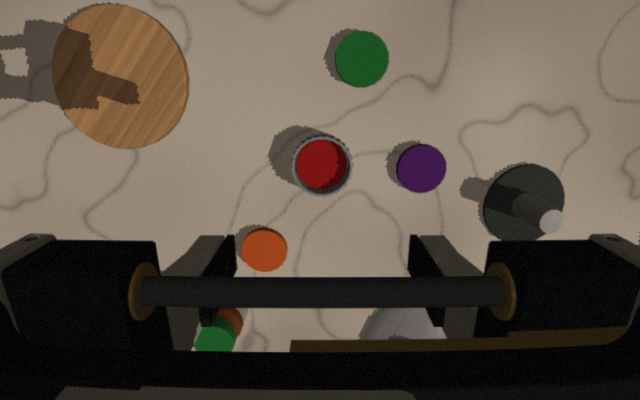

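The wrist view shows the red base in the ring at (321,165), which is (0.606,-0.018) on the table, and the cup top near (551,221) with its foot at (525,204). I descend 218 mm and grip the ring.

Call:
{"method": "send_rows", "body": {
  "deltas": [
    [[0.0025, 0, 0.04], 0],
    [[0.0025, 0, 0.085], 0],
    [[0.0025, 0, 0.13], 0],
    [[0.0025, 0, 0.17], 0],
    [[0.0025, 0, 0.19], 0]
  ]
}}

```text
clock: 2.93
tool_pos: [0.6026, -0.0209, 0.1366]
orientation: [179.9, -0.2, -159.1]
force: [0.9, -0.2, -0.4]
opening: 0.0876
gripper_force: 0.0
```

Call:
{"method": "send_rows", "body": {
  "deltas": [
    [[0, 0, 0.025], 0],
    [[0, 0, 0.05], 0],
    [[0, 0, 0.07], 0],
    [[0, 0, 0.083], 0],
    [[0, 0, 0.083], 0]
  ]
}}

```text
clock: 3.35
tool_pos: [0.6036, -0.0205, 0.0719]
orientation: [180.0, -0.2, -159.1]
force: [-0.3, -0.2, 1.4]
opening: 0.0875
gripper_force: 0.0
```

Run:
```python
from h import *
import pickle
p=pickle.load(open("last.pkl","rb"))
print(at_z(p,[[551,221]],.057).round(4),at_z(p,[[525.1,204]],.005).round(4))
o=ctrl.get_obs();print(o["tool_pos"],o["force"],o["joint_pos"])
q=ctrl.snapshot("top")
print(at_z(q,[[210,230.5]],.057).round(4),at_z(q,[[217.6,231.2]],.005).round(4))
```

```text
[[0.5675 0.2253 0.057 ]] [[0.5658 0.2259 0.005 ]]
[ 0.60362154 -0.0204992   0.07189368] [-0.27751682 -0.19949039  1.38217744] [ 1.65620838e+01  2.68140758e+01 -2.24586732e+01 -2.42034850e-02
 -4.09223047e+01 -8.56184536e+01]
[[0.5674 0.2276 0.057 ]] [[0.5675 0.2262 0.005 ]]
```

The cup is at (0.5675,0.226), and both cameras agree on that. I make a small correction and close on the ring.

Call:
{"method": "send_rows", "body": {
  "deltas": [
    [[-0.004, 0.002, -0.0025], 0],
    [[-0.004, 0.002, -0.0025], 0],
    [[-0.004, 0.002, -0.0025], 0],
    [[-0.004, 0.002, -0.0025], 0],
    [[-0.004, 0.002, -0.0025], 0]
  ]
}}

```text
clock: 3.82
tool_pos: [0.6078, -0.0165, 0.0764]
orientation: [-180.0, 0.1, -159.0]
force: [0.6, -0.4, 0.6]
opening: 0.0873
gripper_force: 0.0
```

Call:
{"method": "send_rows", "body": {
  "deltas": [
    [[0, 0, 0], 0],
    [[0, 0, 0], 0],
    [[0, 0, 0], 0],
    [[0, 0, 0], 0],
    [[0, 0, 0], 0]
  ],
  "gripper": 0.6
}}

```text
clock: 4.23
tool_pos: [0.6075, -0.0166, 0.0758]
orientation: [180.0, -0.0, -159.0]
force: [0.0, 0.2, -0.1]
opening: 0.0655
gripper_force: 30.0
```

Call:
{"method": "send_rows", "body": {
  "deltas": [
    [[0, 0, 0], 0],
    [[0, 0, 0], 0],
    [[0, 0, 0], 0],
    [[0, 0, 0], 0],
    [[0, 0, 0], 0]
  ]
}}

```text
clock: 4.65
tool_pos: [0.6075, -0.0166, 0.0758]
orientation: [180.0, -0.0, -159.0]
force: [-0.3, -0.6, 1.1]
opening: 0.0663
gripper_force: 30.0
```

The ring is gripped at 66 mm opening with 30 N. I lift it, then carry it 247 mm to above the cup.

Call:
{"method": "send_rows", "body": {
  "deltas": [
    [[0, 0, -0.015], 0],
    [[0, 0, -0.045], 0],
    [[0, 0, -0.08], 0],
    [[0, 0, -0.115], 0],
    [[0, 0, -0.13], 0]
  ]
}}

```text
clock: 5.07
tool_pos: [0.6089, -0.0165, 0.1844]
orientation: [-179.9, 0.3, -158.9]
force: [0.9, 0.6, -0.9]
opening: 0.066
gripper_force: 30.0
```

Call:
{"method": "send_rows", "body": {
  "deltas": [
    [[-0.004, 0.02, 0], 0],
    [[-0.012, 0.055, 0], 0],
    [[-0.02, 0.095, 0], 0],
    [[-0.028, 0.135, 0], 0],
    [[-0.036, 0.17, 0], 0]
  ]
}}

```text
clock: 5.48
tool_pos: [0.585, 0.1221, 0.1807]
orientation: [180.0, 0.0, -159.0]
force: [0.7, 0.1, -1.8]
opening: 0.0661
gripper_force: 30.0
```

Call:
{"method": "send_rows", "body": {
  "deltas": [
    [[-0.008, 0.04, 0], 0],
    [[-0.016, 0.075, 0], 0],
    [[-0.023, 0.105, 0], 0],
    [[-0.027, 0.125, 0], 0],
    [[-0.028, 0.1315, 0], 0]
  ]
}}

```text
clock: 5.9
tool_pos: [0.5685, 0.2292, 0.1803]
orientation: [180.0, 0.0, -158.9]
force: [-0.1, -0.5, -2.9]
opening: 0.0662
gripper_force: 30.0
```

Call:
{"method": "send_rows", "body": {
  "deltas": [
    [[0, 0, 0], 0],
    [[0, 0, 0], 0],
    [[0, 0, 0], 0],
    [[0, 0, 0], 0],
    [[0, 0, 0], 0]
  ]
}}

```text
clock: 6.32
tool_pos: [0.569, 0.2259, 0.1798]
orientation: [-180.0, -0.0, -159.1]
force: [-0.6, -0.3, -1.5]
opening: 0.0657
gripper_force: 30.0
```

Run:
```python
from h import *
o=ctrl.get_obs();print(o["clock"],o["tool_pos"],o["opening"])
a=ctrl.snapshot("wrist");b=ctrl.snapshot("side");c=ctrl.snapshot("top")
cut=lambda p,x,y:cv2.resize(p["color"][y:y+150,x:x+200],None,fx=2,fy=2,interpolation=2)
im=np.vstack([np.hstack([cut(b,200,220),cut(c,120,150)]),np.hstack([cut(a,200,60),cut(a,220,160)])])
save({"color":im},"over.png")
for d in ctrl.cut_out(a,"base_center")[:3]+ctrl.cut_out(a,"ring_center")[:2]: print(d["conf"],np.array(d["xy"])*[640,400],at_z(a,np.array(d["xy"])*[640,400],o["tool_pos"][2]-.0758+.013))
```

```text
6.3167 [0.56903643 0.22591129 0.17982885] 0.06573892563738053
0.81 [317.632 245.92 ] [[0.56394661 0.22203747 0.11702885]]
0.49 [  6.4  235.48] [[0.61796707 0.06959838 0.11702885]]
0.76 [334.016 205.4  ] [[0.54152877 0.22181909 0.11702885]]
```

View pics/over.png

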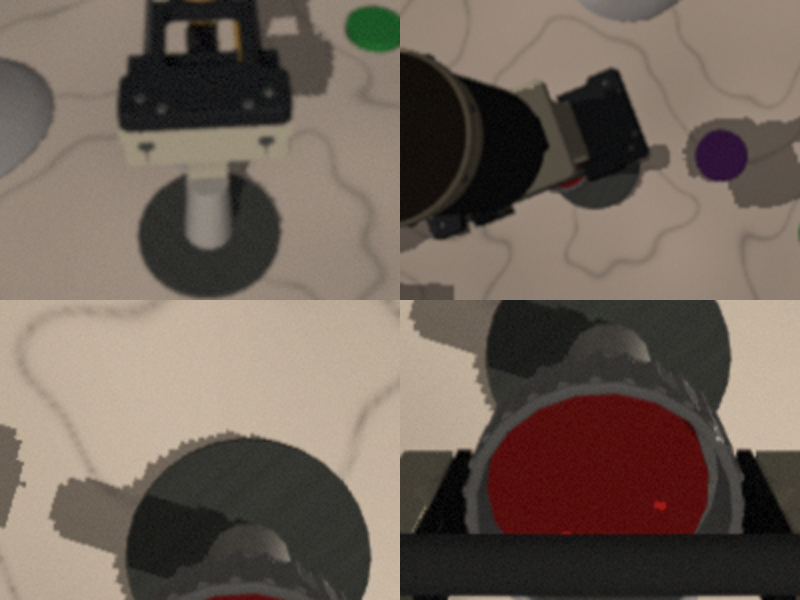

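The ring with the red base is held level over the cup. The wrist view has the rim spanning columns about 252-391, and the foot 263.5-385.5 with its upper edge at row 129. I check the alignment against projections.

Run:
```python
from h import *
o=ctrl.get_obs();p=ctrl.snapshot("wrist")
T=o["tool_pos"];t=np.linspace(0,2*np.pi,400);circ=lambda c,r:np.array(c)+np.c_[r*np.cos(t),r*np.sin(t),0*t]
bz=T[2]-.0758
ex=lambda uv:(uv.min(0).round(1),uv.max(0).round(1))
rc=np.array([T[0]-.0018,T[1]-.0007,bz+.024])
print("pred rim",ex(proj(p,circ(rc,.0335))),"foot",ex(proj(p,circ([.5675,.2262,.005],.05))))
# observed: red mask upper boundary -> fit circle centre in plane
c=p["color"].astype(int);m=(c[...,0]>60)&(c[...,1]<35)&(c[...,2]<40);m[:,:230]=0;m[:,420:]=0
col=[x for x in range(235,400) if m[:,x].sum()>8]; up=np.array([[x,np.argmax(m[:,x])] for x in col if np.argmax(m[:,x])<270])
def fit(P,r):
    from scipy.optimize import least_squares
    return least_squares(lambda c:np.hypot(*(P[:,:2]-c).T)-r,P[:,:2].mean(0)+[0.0,0],loss="soft_l1",f_scale=.001)
P=at_z(p,up,bz+.013);s=fit(P,.028);print("base",s.x,s.cost**.5, "exp ring",rc)
g=cv2.GaussianBlur(p["color"],(5,5),0).max(-1)<75
up=[]
for x in range(270,380):
    k=np.argmax(g[100:240,x]); up.append([x,100+k])
up=np.array(up)[45:];P=at_z(p,up,.005);s=fit(P,.05);print("foot",s.x,s.cost**.5)
```

```text
pred rim (array([249.2, 195.5]), array([393.3, 324.5])) foot (array([259.6, 127.9]), array([383.8, 247.2]))
base [0.57048907 0.22673643] 0.003504119578865713 exp ring [0.56712015 0.22593555 0.12795749]
foot [0.56872384 0.22578513] 0.0014778555971824711
```

Alignment is within about 2 mm against 7 mm of clearance. I lower about 99 mm gently.

Call:
{"method": "send_rows", "body": {
  "deltas": [
    [[0, 0.0015, 0.01], 0],
    [[0, 0.0015, 0.02], 0],
    [[0, 0.0015, 0.03], 0],
    [[0, 0.0015, 0.04], 0],
    [[0, 0.0015, 0.05], 0]
  ]
}}

```text
clock: 7.03
tool_pos: [0.5681, 0.2279, 0.1384]
orientation: [-180.0, -0.1, -159.0]
force: [0.1, 0.4, -1.2]
opening: 0.0658
gripper_force: 30.0
```

Call:
{"method": "send_rows", "body": {
  "deltas": [
    [[0, 0, 0.01], 0],
    [[0, 0, 0.02], 0],
    [[0, 0, 0.03], 0],
    [[0, 0, 0.04], 0],
    [[0, 0, 0.05], 0]
  ]
}}

```text
clock: 7.45
tool_pos: [0.5684, 0.2281, 0.099]
orientation: [180.0, 0.0, -159.0]
force: [-0.1, -0.7, -2.2]
opening: 0.0659
gripper_force: 30.0
```

Call:
{"method": "send_rows", "body": {
  "deltas": [
    [[0, 0, 0.007], 0],
    [[0, 0, 0.013], 0],
    [[0, 0, 0.018], 0],
    [[0, 0, 0.02], 0],
    [[0, 0, 0.02], 0]
  ]
}}

```text
clock: 7.87
tool_pos: [0.5683, 0.228, 0.0834]
orientation: [-180.0, -0.0, -159.0]
force: [0.3, -0.6, -1.7]
opening: 0.0658
gripper_force: 30.0
```

Call:
{"method": "send_rows", "body": {
  "deltas": [
    [[0, 0, 0], 0],
    [[0, 0, 0.001], 0],
    [[0, 0, 0.002], 0],
    [[0, 0, 0.003], 0],
    [[0, 0, 0.003], 0]
  ]
}}

```text
clock: 8.28
tool_pos: [0.5684, 0.228, 0.0814]
orientation: [180.0, -0.0, -159.0]
force: [1.1, 0.1, -0.7]
opening: 0.0657
gripper_force: 30.0
```

Call:
{"method": "send_rows", "body": {
  "deltas": [
    [[0, 0, 0.0005], 0],
    [[0, 0, 0.001], 0],
    [[0, 0, 0.001], 0],
    [[0, 0, 0.001], 0],
    [[0, 0, 0.001], 0]
  ]
}}

```text
clock: 8.7
tool_pos: [0.5684, 0.2281, 0.0807]
orientation: [180.0, 0.0, -159.0]
force: [-0.3, -0.2, 1.6]
opening: 0.066
gripper_force: 30.0
```

Run:
```python
from h import *
b=ctrl.snapshot("side");a=ctrl.snapshot("wrist")
cut=lambda p,x,y:cv2.resize(p["color"][y:y+150,x:x+200],None,fx=2,fy=2,interpolation=2)
save({"color":np.hstack([cut(b,200,240),cut(a,220,160)])},"seat.png")
```

```text
(no output)
```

View pics/seat.png

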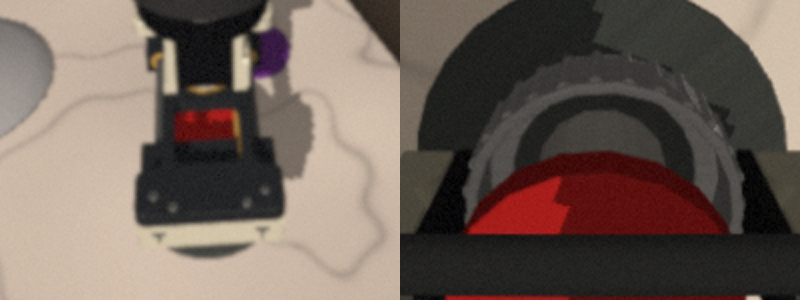

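The ring sits on the foot and the red base is pushed up onto the cup (bottom right). I release, settle, and raise to grasp height with the TCP at about 0.125.

Call:
{"method": "send_rows", "body": {
  "deltas": [
    [[0, 0, 0], 0],
    [[0, 0, 0], 0],
    [[0, 0, 0], 0],
    [[0, 0, 0], 0],
    [[0, 0, 0], 0]
  ],
  "gripper": 1
}}

```text
clock: 9.22
tool_pos: [0.5684, 0.228, 0.0805]
orientation: [-180.0, -0.0, -159.0]
force: [0.5, 0.6, -0.1]
opening: 0.0871
gripper_force: 0.0
```

Call:
{"method": "send_rows", "body": {
  "deltas": [
    [[0, 0, -0.008], 0],
    [[0, 0, -0.02], 0],
    [[0, 0, -0.035], 0],
    [[0, 0, -0.048], 0],
    [[0, 0, -0.055], 0]
  ]
}}

```text
clock: 9.63
tool_pos: [0.5692, 0.2286, 0.1272]
orientation: [180.0, 0.2, -159.0]
force: [0.3, -0.5, 0.3]
opening: 0.0876
gripper_force: 0.0
```

Call:
{"method": "send_rows", "body": {
  "deltas": [
    [[0, 0, 0], 0],
    [[0, 0, 0], 0],
    [[0, 0, 0], 0],
    [[0, 0, 0], 0],
    [[0, 0, 0], 0]
  ]
}}

```text
clock: 10.05
tool_pos: [0.5682, 0.2279, 0.124]
orientation: [-180.0, -0.1, -159.0]
force: [0.5, 0.5, 0.2]
opening: 0.0876
gripper_force: 0.0
```

Run:
```python
from h import *
o=ctrl.get_obs();print(o["clock"],o["tool_pos"],o["opening"],o["force"])
a=ctrl.snapshot("wrist");b=ctrl.snapshot("side")
T=o["tool_pos"];print("TCP ray check: pred base centre col,row",proj(a,[[T[0],T[1],.067]]))
cut=lambda p,x,y:cv2.resize(p["color"][y:y+180,x:x+200],None,fx=2,fy=2,interpolation=2)
save({"color":np.hstack([cut(b,200,220),cut(a,220,140)])},"rel.png")
```

```text
10.05 [0.56815624 0.22785752 0.12398107] 0.08764482769903692 [0.51572027 0.53321087 0.15857452]
TCP ray check: pred base centre col,row [[321.28810593 262.89356619]]
```

View pics/rel.png

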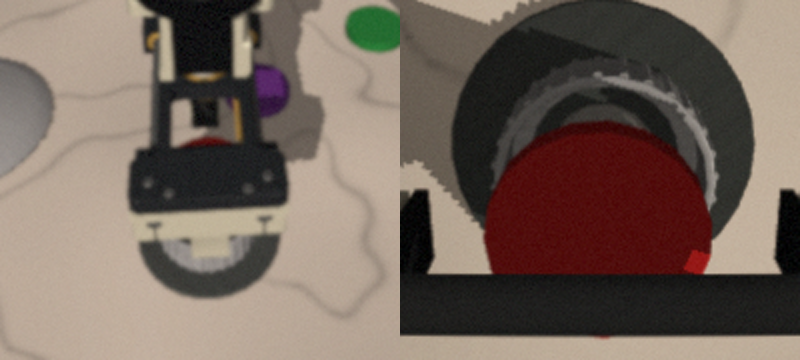

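The ring lies on the foot and the base rests centred on the cup between the fingers. I close on the base and lift.

Call:
{"method": "send_rows", "body": {
  "deltas": [
    [[0, 0, 0], 0],
    [[0, 0, 0], 0],
    [[0, 0, 0], 0],
    [[0, 0, 0], 0],
    [[0, 0, 0], 0]
  ],
  "gripper": 0.5
}}

```text
clock: 10.57
tool_pos: [0.5684, 0.228, 0.1245]
orientation: [-180.0, -0.0, -159.0]
force: [0.4, -0.2, -0.0]
opening: 0.0597
gripper_force: 0.0
```

Call:
{"method": "send_rows", "body": {
  "deltas": [
    [[0, 0, 0], 0],
    [[0, 0, 0], 0],
    [[0, 0, 0], 0],
    [[0, 0, 0], 0],
    [[0, 0, 0], 0]
  ]
}}

```text
clock: 10.98
tool_pos: [0.5684, 0.228, 0.1246]
orientation: [180.0, 0.0, -159.0]
force: [-0.4, 0.2, 1.0]
opening: 0.0539
gripper_force: 30.0
```

Call:
{"method": "send_rows", "body": {
  "deltas": [
    [[0, 0, -0.01], 0],
    [[0, 0, -0.03], 0],
    [[0, 0, -0.055], 0],
    [[0, 0, -0.07], 0],
    [[0, 0, -0.075], 0]
  ]
}}

```text
clock: 11.4
tool_pos: [0.5693, 0.2286, 0.1875]
orientation: [180.0, 0.2, -159.0]
force: [1.2, -0.3, -0.3]
opening: 0.0539
gripper_force: 30.0
```

Call:
{"method": "send_rows", "body": {
  "deltas": [
    [[0, 0, 0], 0],
    [[0, 0, 0], 0],
    [[0, 0, 0], 0],
    [[0, 0, 0], 0],
    [[0, 0, 0], 0]
  ]
}}

```text
clock: 11.82
tool_pos: [0.5681, 0.2278, 0.1837]
orientation: [-180.0, -0.1, -159.0]
force: [0.1, 0.3, -0.1]
opening: 0.0539
gripper_force: 30.0
```

Run:
```python
from h import *
o=ctrl.get_obs();print(o["clock"],o["tool_pos"],o["opening"],o["orientation"])
a=ctrl.snapshot("wrist");b=ctrl.snapshot("side")
cut=lambda p,x,y:cv2.resize(p["color"][y:y+180,x:x+200],None,fx=2,fy=2,interpolation=2)
save({"color":np.hstack([cut(b,200,190),cut(a,220,140)])},"lift.png")
d=np.array([.597,-.2505])-o["tool_pos"][:2];y=np.radians(o["orientation"][2])
print("shares x,y",np.array([np.cos(y)*d[0]+np.sin(y)*d[1],np.sin(y)*d[0]-np.cos(y)*d[1]])/.8)
```

```text
11.8167 [0.56811851 0.22784851 0.18366834] 0.053909033891686414 [-1.79975714e+02 -8.37536156e-02 -1.58985890e+02]
shares x,y [ 0.18071763 -0.57111428]
```

View pics/lift.png

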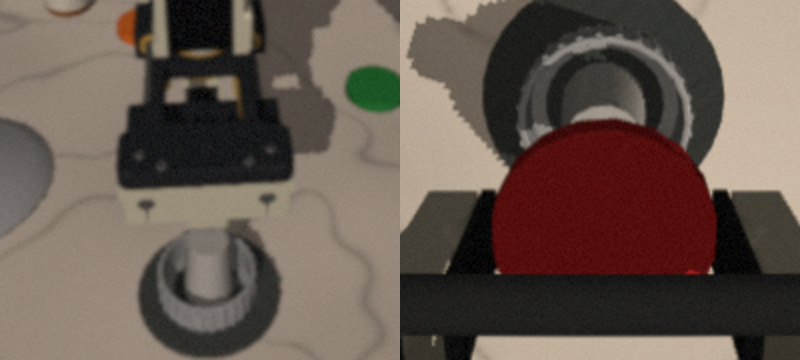

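The base is held level and the ring stays seated around the cup on its foot. I carry the base to the board.

Call:
{"method": "send_rows", "body": {
  "deltas": [
    [[0.006, -0.02, 0], 0],
    [[0.018, -0.055, 0], 0],
    [[0.032, -0.1, 0], 0],
    [[0.046, -0.145, 0], 0],
    [[0.06, -0.19, 0], 0]
  ]
}}

```text
clock: 12.33
tool_pos: [0.5778, 0.0672, 0.1844]
orientation: [-180.0, -0.0, -158.9]
force: [0.6, -0.2, -1.3]
opening: 0.054
gripper_force: 30.0
```

Call:
{"method": "send_rows", "body": {
  "deltas": [
    [[0.014, -0.045, 0], 0],
    [[0.028, -0.09, 0], 0],
    [[0.042, -0.135, 0], 0],
    [[0.056, -0.18, 0], 0],
    [[0.07, -0.22, 0], 0]
  ]
}}

```text
clock: 12.75
tool_pos: [0.5886, -0.118, 0.1845]
orientation: [-180.0, -0.0, -159.0]
force: [0.2, 0.4, -1.3]
opening: 0.054
gripper_force: 30.0
```

Call:
{"method": "send_rows", "body": {
  "deltas": [
    [[0.014, -0.045, 0], 0],
    [[0.028, -0.09, 0], 0],
    [[0.04, -0.125, 0], 0],
    [[0.048, -0.15, 0], 0],
    [[0.051, -0.161, 0], 0]
  ]
}}

```text
clock: 13.17
tool_pos: [0.5963, -0.2536, 0.1841]
orientation: [180.0, -0.0, -159.1]
force: [0.3, 0.8, -0.5]
opening: 0.0539
gripper_force: 30.0
```

Call:
{"method": "send_rows", "body": {
  "deltas": [
    [[0, 0, 0], 0],
    [[0, 0, 0.01], 0],
    [[0, 0, 0.03], 0],
    [[0, 0, 0.05], 0],
    [[0, 0, 0.07], 0]
  ]
}}

```text
clock: 13.58
tool_pos: [0.597, -0.2489, 0.1277]
orientation: [180.0, 0.0, -158.9]
force: [0.4, -0.3, -1.1]
opening: 0.054
gripper_force: 30.0
```

Call:
{"method": "send_rows", "body": {
  "deltas": [
    [[0, 0, 0.015], 0],
    [[0, 0, 0.03], 0],
    [[0, 0, 0.04], 0],
    [[0, 0, 0.05], 0],
    [[0, 0, 0.052], 0]
  ]
}}

```text
clock: 14.0
tool_pos: [0.5966, -0.2499, 0.0855]
orientation: [179.9, -0.1, -159.0]
force: [0.3, -0.6, -0.5]
opening: 0.0542
gripper_force: 30.0
```

Call:
{"method": "send_rows", "body": {
  "deltas": [
    [[0, 0, 0], 0],
    [[0, 0, 0], 0],
    [[0, 0, 0], 0],
    [[0, 0, 0], 0],
    [[0, 0, 0], 0]
  ]
}}

```text
clock: 14.42
tool_pos: [0.5973, -0.2504, 0.0876]
orientation: [-180.0, 0.0, -159.0]
force: [-0.3, -0.9, -0.4]
opening: 0.0538
gripper_force: 30.0
```

Run:
```python
from h import *
o=ctrl.get_obs();print(o["clock"],o["tool_pos"],o["opening"],o["force"])
a=ctrl.snapshot("wrist");b=ctrl.snapshot("side");c=ctrl.snapshot("top")
cut=lambda p,x,y:cv2.resize(p["color"][y:y+150,x:x+200],None,fx=2,fy=2,interpolation=2)
im=np.vstack([np.hstack([cut(b,260,80),cut(c,360,140)]),np.hstack([cut(a,220,60),cut(a,220,160)])])
save({"color":im},"brd.png")
```

```text
14.4167 [ 0.59729608 -0.25043198  0.08756782] 0.0537860729191852 [-0.31583397 -0.88471153 -0.36050818]
```

View pics/brd.png

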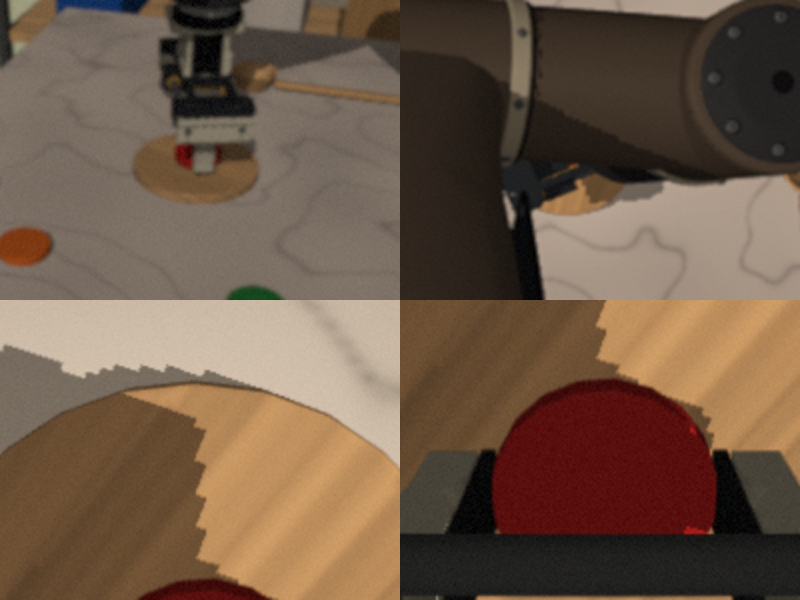

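The base hangs over the middle of the board, about 8 mm above it. I lower it that far and check the contact force.

Call:
{"method": "send_rows", "body": {
  "deltas": [
    [[0, 0, 0.003], 0],
    [[0, 0, 0.006], 0],
    [[0, 0, 0.008], 0],
    [[0, 0, 0.009], 0],
    [[0, 0, 0.0095], 0]
  ]
}}

```text
clock: 14.98
tool_pos: [0.5969, -0.2502, 0.0795]
orientation: [180.0, -0.0, -159.0]
force: [-2.4, 1.8, 7.0]
opening: 0.0534
gripper_force: 30.0
```

Call:
{"method": "send_rows", "body": {
  "deltas": [
    [[0, 0, 0], 0],
    [[0, 0, 0], 0],
    [[0, 0, 0], 0],
    [[0, 0, 0.0005], 0],
    [[0, 0, 0.0005], 0]
  ]
}}

```text
clock: 15.4
tool_pos: [0.5968, -0.2503, 0.0795]
orientation: [180.0, -0.0, -159.0]
force: [-3.6, 2.4, 8.8]
opening: 0.0536
gripper_force: 30.0
```

Light contact of about 9 N: the base is on the board. I release and retreat straight up.

Call:
{"method": "send_rows", "body": {
  "deltas": [
    [[0, 0, 0], 0],
    [[0, 0, 0], 0],
    [[0, 0, 0], 0],
    [[0, 0, 0], 0],
    [[0, 0, 0], 0]
  ],
  "gripper": 1
}}

```text
clock: 15.82
tool_pos: [0.5971, -0.2504, 0.0787]
orientation: [180.0, -0.0, -159.0]
force: [-0.2, 0.5, 0.1]
opening: 0.0814
gripper_force: 0.0
```

Call:
{"method": "send_rows", "body": {
  "deltas": [
    [[0, 0, -0.005], 0],
    [[0, 0, -0.02], 0],
    [[0, 0, -0.05], 0],
    [[0, 0, -0.085], 0],
    [[0, 0, -0.12], 0]
  ]
}}

```text
clock: 16.23
tool_pos: [0.5969, -0.2504, 0.1768]
orientation: [180.0, -0.0, -159.0]
force: [1.0, -0.1, 0.5]
opening: 0.0876
gripper_force: 0.0
```

Call:
{"method": "send_rows", "body": {
  "deltas": [
    [[0, 0, -0.03], 0],
    [[0, 0, -0.06], 0],
    [[0, 0, -0.09], 0],
    [[0, 0, -0.11], 0],
    [[0, 0, -0.12], 0]
  ]
}}

```text
clock: 16.65
tool_pos: [0.5978, -0.2506, 0.2752]
orientation: [-179.8, 0.2, -159.0]
force: [0.2, 0.1, -0.2]
opening: 0.0875
gripper_force: 0.0
```

Call:
{"method": "send_rows", "body": {
  "deltas": [
    [[0, 0, 0], 0],
    [[0, 0, 0], 0],
    [[0, 0, 0], 0],
    [[0, 0, 0], 0],
    [[0, 0, 0], 0]
  ]
}}

```text
clock: 17.07
tool_pos: [0.5967, -0.2502, 0.2696]
orientation: [179.9, -0.1, -159.0]
force: [-0.1, 0.1, 0.7]
opening: 0.0875
gripper_force: 0.0
```

Run:
```python
from h import *
o=ctrl.get_obs();print(o["clock"],o["tool_pos"],o["opening"],o["force"])
a=ctrl.snapshot("wrist");b=ctrl.snapshot("side")
cut=lambda p,x,y,w,h,W,H:cv2.resize(p["color"][y:y+h,x:x+w],(W,H),interpolation=2)
im=np.vstack([np.hstack([cut(b,260,80,200,150,400,300),cut(b,210,260,180,135,400,300)]),cut(a,160,60,400,140,800,280)])
save({"color":im},"fin.png")
c=a["color"].astype(int);m=(c[...,0]>60)&(c[...,1]<35)&(c[...,2]<40);ys,xs=np.nonzero(m)
P=at_z(a,np.c_[xs,ys],.022);print(P.min(0),P.max(0),P.mean(0))
```

```text
17.0667 [ 0.59667461 -0.25024389  0.2696345 ] 0.08746044154297306 [-0.12453352  0.06130369  0.66902788]
[ 0.56756876 -0.27836284  0.022     ] [ 0.74394651 -0.05336432  0.022     ] [ 0.59592597 -0.24964058  0.022     ]
```

View pics/fin.png

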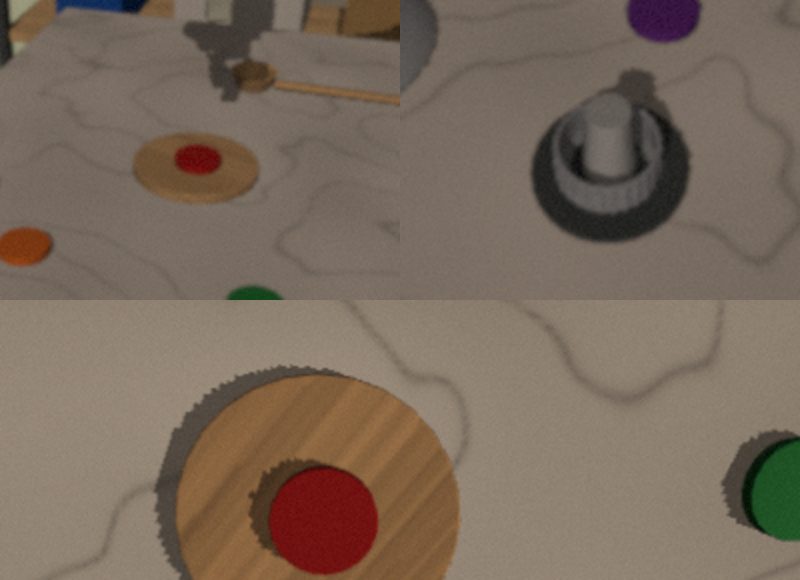

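The base lies flat in the middle of the board, and the ring sits on the foot around the cup. The robot is clear of everything, so I hand the job in.

```bash
python3 -c "
from plant import ctrl
print(ctrl.close_job())"
```

```text
the job is handed in; nothing more can be done
None
```

The job is handed in at about 17 s: the last pictures show the ring seated on the dark foot around the cup, the red base flat near the middle of the wooden board, and the gripper clear.

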